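# Plug a contact strip into a floating test socket and bolt it down

### The job

On the electronics test bench, take the orange contact strip from its black stand and lower it into the white socket of the test jig so that all six brass blades enter their slots and its body is pressed fully home on the socket. Feel for the slots and press gently, never ramming or forcing the strip against the jig (about 20 N of push is plenty); then slide the red-handled lock bolt all the way across over the end of the strip, let go, and leave the heat sink, the blue bin and the jar where they stand.

Things in the scene. Friction and masses are not known exactly. Their poses are not given: they have to be found in the camera images.
- strip: Orange contact strip, about 120 g: body 28 (x) x 84 (y) x 12 mm; on its middle a grip fin 14 (x) x 30 (y), top 48 mm above the origin. Six brass blades hang below at y = -30, -18, -6, 6, 18, 30 mm, each 10 (x) x 4 (y) mm, 20 mm long, last 2 mm narrowed to 8 x 3. Origin: centre of the body's underside. Same either way round. Starts in the stand, blades down.
- stand: Black fixed stand, foot 80 (x) x 120 (y) mm. The strip's body rests on two rails 42 mm above the origin, blades in the 14 mm wide trough between them; about 3 mm of lengthwise play between end walls 48 mm high. Origin: centre of the underside; y runs along the trough.
- jig: Fixed dark steel test jig carrying a white socket and a lock bolt. Base plate 130 (x) x 245 (y) x 20 mm, from y = -87 to +157 mm. Origin: on the underside, below the middle of the socket's travel; y runs along the row of slots. With the strip fully home its origin is 52 mm above this one.
- socket_mid (a point): Fixed point of the jig: middle of the socket's travel, level with its top face. Socket 32 (x) x 94 (y) mm; six slots at 12 mm pitch, each 16 (x) x 5.6 (y) mm, on x = 0. It floats along y: its centre starts unmeasured, anywhere within 7.5 mm of this point, holds against about 6 N sideways, then shifts (stops at 9 mm). Blades that miss stand on the ribs.
- contact_bar (a point): Fixed point of the jig, 14 mm below the socket's top: here the blade tips meet a friction-held contact bar inside the slots. The last 6 mm of insertion need a push of 7 to 9 N; the strip then stays down and does not spring back. It is home when its body's underside rests on the socket's top, a hard stop.
- lock_handle (a point): Top centre of the red handle on the lock bolt: square post 14 x 14 mm, 34 mm tall, standing on the bolt. Axes as the jig's. Open, it is at y = +90 mm, 106 mm above the jig's underside. It moves with the bolt, towards the jig's -y.
- bolt_tip (a point): Fixed point of the jig: underside of the bolt's tongue end when open (jig y = +60 mm, 66 mm above the jig's underside). Steel tongue 20 mm wide, 6 mm thick; it passes 2 mm above the body of a strip that is fully home; a strip standing higher blocks it.
- lock (a joint): Travel of the lock bolt in m: 0 open (as it starts), 0.032 fully across at its stop; it moves along the jig's -y, needs about 3 N and stays where it is left.
- heatsink: Loose bare aluminium finned heat sink, 50 x 60 x 32 mm; bystander. Origin: centre of the underside.
- bin: Loose blue open parts bin, 80 x 110 x 45 mm; bystander. Origin: centre of the underside.
- jar: Loose amber jar with black cap, 44 mm across, 60 mm tall; bystander. Origin: centre of the underside.
Things that resemble listed ones, but are neither listed nor needed, are in the scene too. There is more than one size of the strip; the one meant has the size given above.

How it is judged:
By the outcome, as a careful person would: the job done as asked, in the order asked, and still so for the second after the job is handed in, with the robot touching nothing.
It also fails if it takes over 70 s, if anything falls off the work surface, if the arm or the gripper's body presses on something with over 40 N, if the wrist force passes 120 N, or if a joint passes its speed limit or range.

### The arm

A 6-joint arm with a two-finger parallel gripper is mounted at the origin on the work surface. World frame = base frame: x ahead of the robot, y to its left, z up, the work surface at z = 0. Lengths are in m, angles in rad, forces in N, time in s.
With the tool pointing down it reaches from about 0.325 to 0.925 m from the base axis. Payload 3.1 kg.
Tool frame: the origin (TCP) lies between the finger pads; the fingertips stand tcp_to_tips ahead of it and the grasp point (between the pads) lies 2 mm behind it (tcp_to_tips is the distance from the TCP to the fingertips, in m); z points along the fingers, y is the line along which they close (so a half turn about z gives the same grasp; the last joint's range is limited). The gripper opens to 85 mm and grips with 20 to 120 N. Pads are 22 mm wide; open, the fingers measure 114 mm over their backs; the gripper's body (76 mm by 85 mm) begins 54 mm behind the grasp point. The pads swing forward as they close: fully open they stand 13 mm farther back than shut.
Start: joints at [-1.319, 0.217, 1.613, -0, 1.311, -0.112], TCP at [0.222, -0.584, 0.248] pointing down, gripper open.
Joint ranges: [-2.75, 2.75], [-0.78, 2.1], [0.31, 2.55], [-1.13, 4.27], [0.13, 2.63], [-2.58, 2.58]. Speed limits (rad/s): [2.79, 2.79, 3.14, 3.14, 3.14, 3.14].

### API

Orientations are given as a rotation vector (axis times angle).
In Python, from cell import reach, servo_line, move_joints, grip, dwell, ik, sense, capture, PlanningError, sign_off, recognise, regions_of, tcp_to_tips gives the robot as it stands. The module is installed in compiled form; this text tells all that it offers. Calls block until the motion is done:
- reach(position, orientation): joint-space move of the TCP to a pose.
- servo_line(position, orientation=None, rate=0.15): straight line of the TCP; orientation=None keeps the orientation; rate is the mean speed in m/s.
- move_joints(angles): joint-space move.
- grip(opening, newtons=None): finger opening in m; newtons is the grip in N (None keeps the last); returns when the fingers have stopped.
- dwell(seconds).
- ik(position, orientation): joint angles nearest the present ones, or None.
- sense(): the state.
- capture(name): name is "scene" or "side" or "wrist"; returns a dict with "img" (480x640x3 uint8, red, green, blue), "K" (3x3 intrinsics, pixels), "k1" (the pictures are not rectified: a ray, as slopes to the right and down, at radius r is drawn at 1 + k1 r^2 times it, then the intrinsics apply), "rvec" (rotation vector, rad) and "tvec" (3), from world to camera coordinates, as OpenCV has them. Camera axes: x right, y down, z forward; pixel columns grow to the right and rows downward; lengths in m; the calibration is good to about 2 mm. A picture is of the moment at which its call begins. There is no depth.
A pose or a line that the arm cannot do raises PlanningError and nothing moves.
- sign_off(): hands the job in; it is judged then, once.
Trained networks look in the newest picture that a camera, given by its name, has taken for a name from the list of things; names that differ only in an ending like _2 or _b are one class to them, and where a whole thing is asked for, a point or a joint stands for the part that bears it (a point fixed in the world has none). Each returns a list of dicts, best first, with "p" (0 to 1); they miss things now and then, are a little off and sometimes report something else, mostly with a low value. They report only what shows in the picture. A call takes as long as a camera call. They do not tell look-alikes from the thing itself.
- recognise(thing, camera): "extent" ([centre column, centre row, width, height] in pixels, round what is visible of it).
- regions_of(thing, camera): "region" (480x640 bool, what is visible of it) and "extent" ([centre column, centre row, width, height] in pixels, round what is visible of it).
The state is a dict: "t": time; "q": joint angles; "qvel": joint speeds; "joint_efforts": joint torques, N m; "position": TCP position; "eef_rot": TCP orientation; "ft_force": force on the tool from outside, world axes, zero at the start; "ft_torque": the same for the moment, N m; "opening": finger opening in m; "gripper_force": force on a finger pad.
Only numpy, scipy, OpenCV 4.12 (cv2) and the standard library are available. Lean on these libraries where they do the work, as an engineer would, in place of code of your own. Each camera call takes 0.05 s, during which the arm holds its last target. There are 200 camera calls.

## Working session

There is one attempt and no reset: what is moved stays moved. The work goes in short steps, each a Python script; the robot and the scene stay as the last script left them, time stands still between calls to the robot, and variables do not carry over. Pictures are saved under pics/ and viewed, at most 10 in all, crops included, and the job is handed in when it is done.

```bash
mkdir -p pics; ls; cat > h.py <<'E'
import numpy as np, cv2
from cell import *
def cam(n):
    c=capture(n); c['R']=cv2.Rodrigues(np.array(c['rvec'],float))[0]; c['t']=np.array(c['tvec'],float).ravel(); c['K']=np.array(c['K'],float); return c
def dist(c): return np.array([float(c['k1']),0,0,0,0])
def ray(c,uv):
    p=cv2.undistortPoints(np.array(uv,float).reshape(-1,1,2),c['K'],dist(c)).reshape(-1,2)
    d=np.c_[p,np.ones(len(p))]@c['R']; return -c['R'].T@c['t'],d
def atz(c,uv,z):
    o,d=ray(c,uv); return o+d*((z-o[2])/d[:,2])[:,None]
def proj(c,P): return cv2.projectPoints(np.array(P,float).reshape(-1,1,3),np.array(c['rvec'],float),c['t'],c['K'],dist(c))[0].reshape(-1,2)
def save(c,name): cv2.imwrite('pics/'+name,c['img'][:,:,::-1])
E
python3 - <<'E'
from h import *
print(sense()['t'],tcp_to_tips,sense()['eef_rot'])
cs={}
for n in ['scene','side']:
    c=cam(n); cs[n]=c; save(c,n+'0.png'); print(n,-c['R'].T@c['t'])
    for th in ['strip','stand','jig','lock_handle','heatsink','bin','jar']:
        print(n,th,[(round(float(r['p']),2),np.round(r['extent']).tolist()) for r in recognise(th,n)])
E
```

```text
pics
0.0 0.017 [-3.08739177e+00 -5.67877598e-01  3.13640367e-04]
scene [1.42557059 0.15580629 0.72630938]
scene strip [(0.75, [353.0, 234.0, 25.0, 50.0]), (0.55, [283.0, 210.0, 38.0, 26.0])]
scene stand [(0.8, [281.0, 223.0, 53.0, 34.0])]
scene jig [(0.6, [459.0, 253.0, 118.0, 68.0])]
scene lock_handle [(0.68, [494.0, 233.0, 38.0, 26.0])]
scene heatsink [(0.69, [317.0, 312.0, 42.0, 41.0])]
scene bin [(0.9, [248.0, 294.0, 64.0, 51.0])]
scene jar [(0.83, [443.0, 327.0, 30.0, 36.0])]
side [ 0.29923785 -0.4857555   0.75987048]
side strip [(0.95, [268.0, 266.0, 55.0, 45.0]), (0.86, [316.0, 332.0, 48.0, 32.0]), (0.56, [382.0, 410.0, 51.0, 78.0])]
side stand [(0.95, [315.0, 343.0, 80.0, 62.0]), (0.44, [364.0, 227.0, 32.0, 35.0])]
side jig [(0.9, [202.0, 218.0, 90.0, 92.0])]
side lock_handle [(0.66, [184.0, 181.0, 16.0, 20.0])]
side heatsink [(0.77, [363.0, 226.0, 32.0, 32.0])]
side bin [(0.62, [408.0, 263.0, 69.0, 65.0])]
side jar [(0.76, [293.0, 168.0, 22.0, 28.0])]
```

View pics/scene0.png

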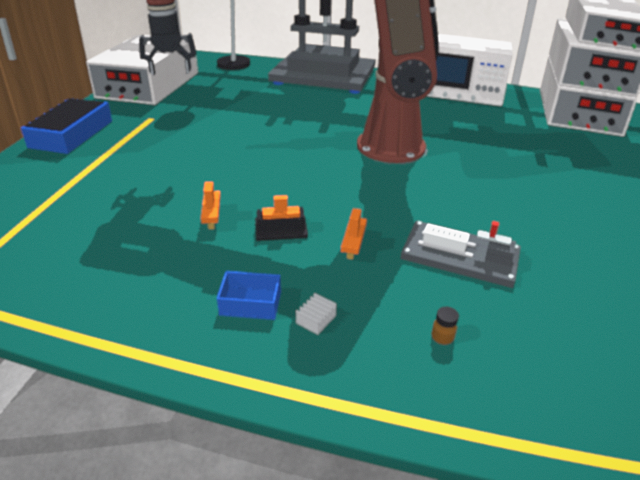

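View pics/side0.png

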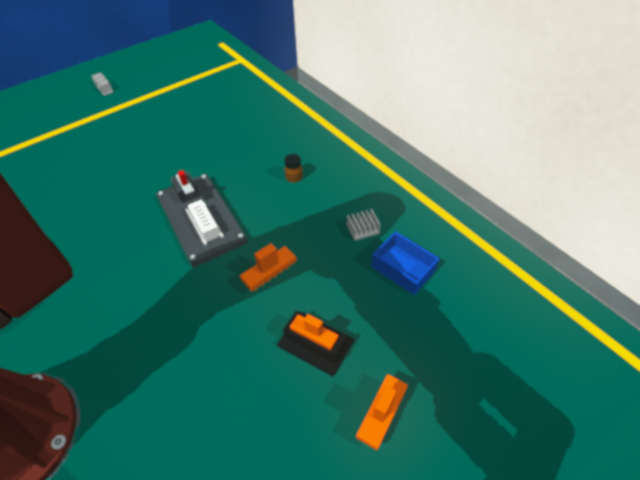

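The scene shows three orange strips: (210,205), (283,210) and (353,234) in the scene view, which are (382,410), (316,332) and (268,266) in the side view. Only the middle one sits in the black stand, as described. The other two lie on the table. I'll measure it and confirm with the wrist camera from close by. The jig is at scene (460,253) and side (202,218), with the red handle at side (184,178).

```bash
python3 - <<'E'
from h import *
c=cam('side')
for th,z in [('strip',.054),('stand',.03),('jig',.02),('lock_handle',.09),('heatsink',.02),('bin',.02),('jar',.03)]:
    for r in recognise(th,'side'): print(th,round(float(r['p']),2),np.round(atz(c,[r['extent'][:2]],z),3))
rs=[r for r in regions_of('strip','side')]
for r in rs:
    m=r['region'].astype(np.uint8); 
    ctr=max(cv2.findContours(m,0,2)[0],key=len).reshape(-1,2); 
    P=atz(c,ctr,.054)[:,:2].astype(np.float32); print(np.round(r['extent']),cv2.minAreaRect(P))
for r in regions_of('stand','side')[:1]:
    m=r['region'].astype(np.uint8); ctr=max(cv2.findContours(m,0,2)[0],key=len).reshape(-1,2)
    print('stand',cv2.minAreaRect(atz(c,ctr,.02)[:,:2].astype(np.float32)))
S=np.array(rs[[i for i,r in enumerate(rs) if abs(r['extent'][0]-316)<10][0]]['extent'][:2]); p=atz(c,[S],.06)[0]
print(p)
reach([p[0],p[1],.30],sense()['eef_rot'])
w=cam('wrist'); save(w,'w1.png'); print(-w['R'].T@w['t'],sense()['position'],w['R'])
E
```

```text
strip 0.97 [[ 0.509 -0.016  0.054]]
strip 0.95 [[ 0.498 -0.185  0.054]]
strip 0.76 [[ 0.491 -0.359  0.054]]
strip 0.22 [[0.463 0.187 0.054]]
stand 0.93 [[ 0.49 -0.19  0.03]]
stand 0.42 [[ 0.505 -0.176  0.03 ]]
stand 0.17 [[0.473 0.202 0.03 ]]
jig 0.86 [[0.475 0.221 0.02 ]]
lock_handle 0.51 [[0.477 0.273 0.09 ]]
heatsink 0.91 [[ 0.746 -0.037  0.02 ]]
bin 0.65 [[ 0.745 -0.168  0.02 ]]
bin 0.16 [[0.475 0.215 0.02 ]]
jar 0.68 [[0.729 0.211 0.03 ]]
[268. 267.  60.  47.] ((0.5095974802970886, -0.003611139953136444), (0.11601554602384567, 0.07603547722101212), 1.8603459596633911)
[381. 411.  49.  73.] ((0.49844637513160706, -0.35949191451072693), (0.11559873074293137, 0.03979248180985451), 20.866958618164062)
[316. 330.  45.  34.] ((0.4987589120864868, -0.18054109811782837), (0.04110750928521156, 0.08624150604009628), 20.827091217041016)
[291. 169.  22.  27.] ((0.7175642848014832, 0.19369783997535706), (0.1027081310749054, 0.042647361755371094), 60.832096099853516)
stand ((0.4920350909233093, -0.18378150463104248), (0.08245259523391724, 0.12841796875), 22.439647674560547)
[ 0.49841322 -0.18572966  0.06      ]
[ 0.56614618 -0.16190921  0.42535088] [ 0.4981597  -0.18670953  0.2998171 ] [[ 3.54445807e-01 -9.35076471e-01  4.04807062e-04]
 [-8.96244758e-01 -3.39602911e-01  2.85333483e-01]
 [-2.66671153e-01 -1.01498063e-01 -9.58428213e-01]]
```

View pics/w1.png

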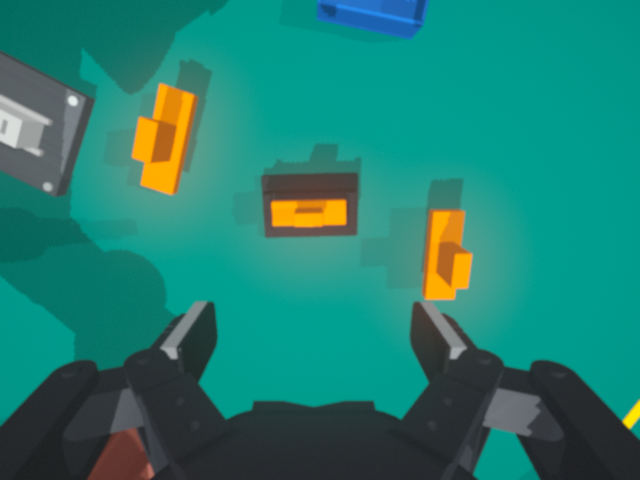

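The strip in the stand, at wrist pixel (309,213), is about 75 px long. The two loose ones, at (165,140) and (445,255), are over 90 px, so they are the longer look-alikes. The one in the stand is the 84 mm strip. Next I'll take near views of it and the jig from the same tool-relative geometry and fit the models.

```bash
cat >> h.py <<'E'
from scipy.optimize import minimize
from scipy.spatial.transform import Rotation as Rot
def ori(yaw,s=1):
    # tool y along s*(object x axis), tool down
    y=s*np.array([np.cos(yaw),np.sin(yaw),0]); z=np.array([0,0,-1.]); x=np.cross(y,z)
    return Rot.from_matrix(np.c_[x,y,z]).as_rotvec()
def box(x0,x1,y0,y1,z0,z1): return np.array([[x,y,z] for x in(x0,x1) for y in(y0,y1) for z in(z0,z1)])
STRIP=[box(-.014,.014,-.042,.042,0,.012),box(-.007,.007,-.015,.015,.012,.048)]
def pose(P,x,y,a,z): return P@Rot.from_euler('z',a).as_matrix().T+[x,y,z]
def render(c,boxes,x,y,a,z,ss=3):
    m=np.zeros((480*ss,640*ss),np.uint8)
    for b in boxes:
        h=cv2.convexHull(proj(c,pose(b,x,y,a,z)).astype(np.float32)).reshape(-1,2)
        cv2.fillConvexPoly(m,np.round(((h+.5)*ss-.5)*16).astype(np.int32),255,shift=4)
    return cv2.resize(m,(640,480),interpolation=cv2.INTER_AREA)/255.
def fit(c,mask,boxes,x0,z):
    roi=cv2.dilate(mask.astype(np.uint8),np.ones((25,25)))
    f=lambda v:(np.abs(render(c,boxes,*v[:2],v[2],z)-mask)*roi).sum()
    s=np.array([[0,0,0],[.006,0,0],[0,.006,0],[0,0,.1]])
    v=np.array(x0,float)
    for k in (1,.5): 
        r=minimize(f,v,method='Nelder-Mead',options=dict(initial_simplex=v+s*k,xatol=1e-5,fatol=.1)); v=r.x
    return v,r.fun,mask.sum()
def orange(c):
    h=cv2.cvtColor(c['img'],cv2.COLOR_RGB2HSV); return cv2.inRange(h,(5,150,60),(25,255,255))>0
E
python3 - <<'E'
from h import *
yaw=np.radians(21.5)
for s in(1,-1):
    for p,yw in (([.498,-.185,.21],yaw),([.475,.2,.21],0),([.475,.2,.21],.3)):
        q=ik(p,ori(yw,s)); print(s,None if q is None else np.round(q,2))
s=min((1,-1),key=lambda s:abs(ik([.498,-.185,.21],ori(yaw,s))[5]))
print('s',s)
reach([.498,-.185,.21],ori(yaw,s))
w=cam('wrist'); save(w,'w2.png')
m=orange(w); n,l,st,ce=cv2.connectedComponentsWithStats(m.astype(np.uint8))
u=proj(w,[[.498,-.185,.055]])[0]; i=min((i for i in range(1,n) if st[i,4]>300),key=lambda i:np.hypot(*(ce[i]-u)))
print(u,ce[i],st[i]); print('strip',fit(w,l==i,STRIP,[.498,-.185,yaw],.042))
print(sense()['position'],sense()['t'])
reach([.475,.2,.23],ori(0.2,s))
w=cam('wrist'); save(w,'w3.png'); import pickle
for th in('jig','lock_handle'):
    for r in regions_of(th,'wrist')[:1]:
        mm=r['region'];print(th,r['p'],r['extent']); np.save(th+'.npy',mm)
pickle.dump(w,open('w3.pkl','wb')); print(sense()['t'])
E
```

```text
1 [-0.49  0.05  1.87 -0.    1.22 -0.86]
1 [ 0.26  0.02  1.91 -0.    1.22  0.26]
1 [ 0.26  0.02  1.91  0.    1.22 -0.04]
-1 [-0.49  0.05  1.87 -0.    1.22  2.28]
-1 None
-1 None
s 1
[313.50879607 232.28747119] [314.23577482 226.16918886] [ 297  179   35   96 3304]
strip (array([ 0.49757786, -0.18229774,  0.38826204]), np.float64(215.67058823529413), np.int64(3304))
[ 0.49819638 -0.1853453   0.21035163] 4.5833
jig 0.93 [328.8, 173.2, 196.9, 275.7]
lock_handle 0.76 [349.2, 126.3, 49.5, 91.5]
6.1667
```

View pics/w3.png

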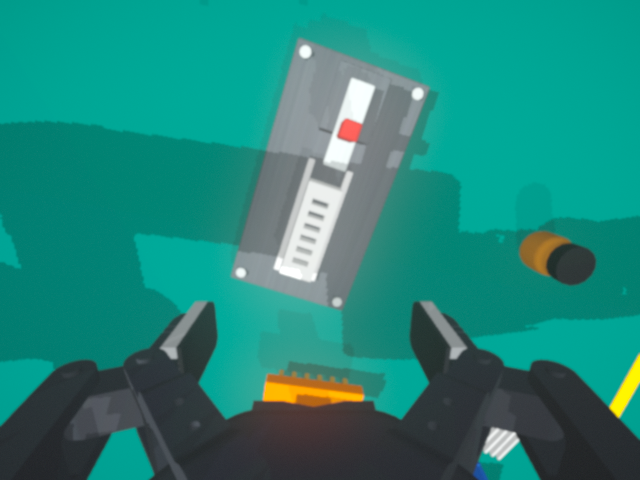

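The wrist view shows the jig upright, with plate corner screws at about (305,51), (418,93), (240,272) and (337,302). The six slots run from (320,202) to (300,262) and the red handle is at (349,130). The jig is yawed clockwise relative to the tool.

```bash
cat >> h.py <<'E'
def jigfit(w,scr):
    P=[]
    for u in scr:  # refine the white screws
        x,y=map(int,u); g=w['img'].min(2)[y-9:y+10,x-9:x+10].astype(float); g=np.where(g>(g.max()+np.median(g))/2,1,0.)
        yy,xx=np.mgrid[-9:10,-9:10]; P.append([x+(g*xx).sum()/g.sum(),y+(g*yy).sum()/g.sum()])
    P=atz(w,P,.021)[:,:2]
    d=(P[0]+P[1]-P[2]-P[3]); e=(P[1]+P[3]-P[0]-P[2])
    ya=np.arctan2(-d[0],d[1]); yb=np.arctan2(e[1],e[0])
    yaw=(ya*2+yb)/3; Y=np.array([-np.sin(yaw),np.cos(yaw)])
    return P,ya,yb,P.mean(0)-.035*Y,np.linalg.norm(d)/2,np.linalg.norm(e)/2
def slots(w,c0,yaw,view=None):
    # rectified top view of the socket at z=.052, 0.25 mm/px, x right, y up
    n=.00025; xs=np.arange(-.03,.03,n); ys=np.arange(.07,-.07,-n)
    X,Y=np.meshgrid(xs,ys); G=np.c_[X.ravel(),Y.ravel(),0*X.ravel()]
    uv=proj(w,pose(G,*c0,yaw,.052)).reshape(*X.shape,2).astype(np.float32)
    im=cv2.remap(w['img'],uv[...,0],uv[...,1],cv2.INTER_LINEAR)
    if view: cv2.imwrite('pics/'+view,cv2.resize(im,None,fx=1.07,fy=1.07)[:,:,::-1])
    return im,xs,ys
def slotfit(im,xs,ys):
    g=im.min(2).astype(float); best=[]
    inn=lambda y0,x0,hw,hx:None
    X,Y=np.meshgrid(xs,ys)
    for x0 in np.arange(-.008,.0081,.0005):
        cols=np.abs(xs-x0)<.006
        pr=g[:,cols].mean(1)
        for y0 in np.arange(-.012,.0121,.00025):
            sl=np.zeros(len(ys),bool); 
            for k in range(6): sl|=np.abs(ys-(y0-.03+.012*k))<.0024
            on=(np.abs(ys-y0)<.040)&~sl
            best.append((pr[on].mean()-pr[sl].mean(),x0,y0))
    best.sort(); return best[-1]
E
python3 - <<'E'
from h import *; import pickle
w=pickle.load(open('w3.pkl','rb'))
P,ya,yb,c0,dl,dw=jigfit(w,[(305,51),(418,93),(240,272),(337,302)]); print(P,ya,yb,c0,dl,dw)
yaw=(2*ya+yb)/3
print(slotfit(*slots(w,c0,yaw)))
h=cv2.cvtColor(w['img'],cv2.COLOR_RGB2HSV); m=((h[...,0]<4)|(h[...,0]>175))&(h[...,1]>150)&(h[...,2]>120); yy,xx=np.nonzero(m[100:160,320:380]); 
H=atz(w,[[xx.mean()+320,yy.mean()+100]],.1)[0]; print('handle jig',Rot.from_euler('z',-yaw).as_matrix()@(H-[*c0,0]))
reach([*c0,.22],ori(yaw,1))
w=cam('wrist'); save(w,'w4.png'); pickle.dump((w,c0,yaw),open('w4.pkl','wb'))
im,xs,ys=slots(w,c0,yaw,'rect.png'); print(slotfit(im,xs,ys))
big=cv2.resize(im,None,fx=1,fy=1); v=np.zeros((600,800,3),np.uint8); v[:480,:540]=w['img'][:480,50:590]; v[:min(560,im.shape[0]),545:545+im.shape[1]]=im[:560]; cv2.imwrite('pics/both.png',v[:,:,::-1])
E
```

```text
[[0.43700083 0.35059748]
 [0.54662206 0.33687324]
 [0.40919337 0.12698076]
 [0.51918322 0.11336564]] -0.12293603580627664 -0.1238527294213039 [0.47369733 0.19721974] 0.2252622396032184 0.110653140552644
(np.float64(55.377031525009954), np.float64(6.938893903907228e-18), np.float64(-0.004499999999999994))
handle jig [-8.33936261e-05  9.02774393e-02  1.00000000e-01]
(np.float64(54.43092460114684), np.float64(6.938893903907228e-18), np.float64(-0.004499999999999994))
```

View pics/both.png

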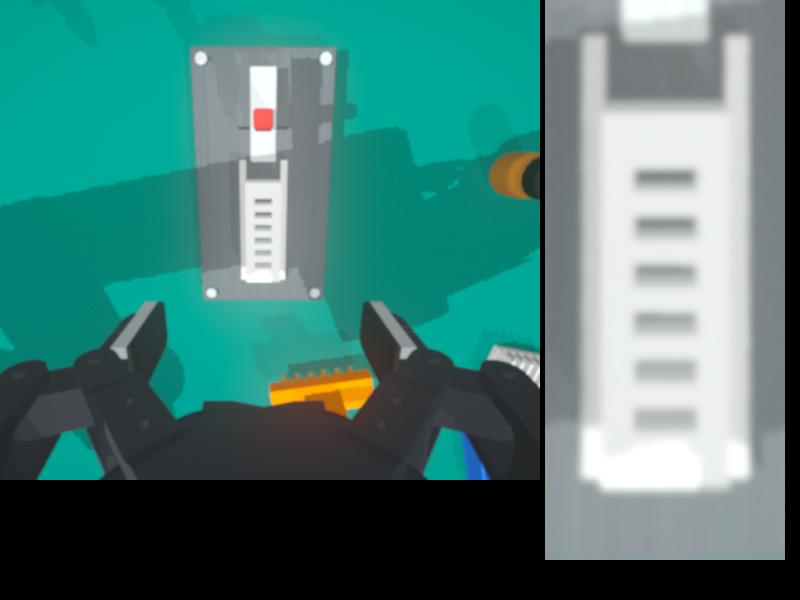

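The slot comb fits at jig y ≈ −4.5 mm in both views, and the handle reads y = 90.3 mm against a true 90, so the jig pose is trustworthy. Grasping the strip.

```bash
python3 - <<'E'
from h import *
x,y,a=.4976,-.1823,.388
grip(.045,60)
reach([x,y,.15],ori(a)); f0=np.array(sense()['ft_force'])
servo_line([x,y,.077],rate=.08); print('down',np.array(sense()['ft_force'])-f0)
grip(.0,60); s=sense(); print(s['opening'],s['gripper_force'],np.round(np.array(s['ft_force'])-f0,2),np.round(s['position'],4))
servo_line([x,y,.19],rate=.1); dwell(.3); s=sense(); print(s['opening'],np.round(np.array(s['ft_force'])-f0,2),f0,s['t'])
for n in('wrist','side'): c=cam(n); save(c,n+'5.png'); print(n,[(round(float(r['p']),2),np.round(r['extent']).tolist()) for r in recognise('strip',n)])
m=orange(c)
u=proj(c,[[x,y,.18]])[0]; print(u)
l,st=cv2.connectedComponentsWithStats(m.astype(np.uint8))[1:3]; print(st[1:][st[1:,4]>100])
E
```

```text
down [0.34987323 0.45060709 0.30041992]
0.01306785808622309 60.098758935928345 [0.49 0.86 3.01] [ 0.4983 -0.1826  0.0778]
0.013111761170394311 [-0.15  2.22 -1.55] [-0.20540648 -0.71960082 -0.00112062] 11.5583
wrist [(0.97, [256.0, 388.0, 116.0, 36.0]), (0.85, [426.0, 44.0, 162.0, 85.0]), (0.8, [315.0, 289.0, 62.0, 162.0])]
side [(0.85, [265.0, 265.0, 46.0, 48.0]), (0.65, [317.0, 302.0, 44.0, 37.0])]
[311.36264808 292.63393213]
[[   0   16   45   15  240]
 [   0   39   96   46 1102]
 [  64   86   29   20  126]
 [ 294  127   32   15  177]
 [ 297  143   26   10  103]
 [ 431  208   36   28  187]
 [ 280  213   42   15  222]
 [ 240  243   49   48 1195]
 [ 294  283   44   36  580]
 [ 356  374   52   76 1828]
 [  10  400   57   33  393]
 [   0  419   49   25  248]
 [   0  450   27   19  129]]
```

View pics/wrist5.png

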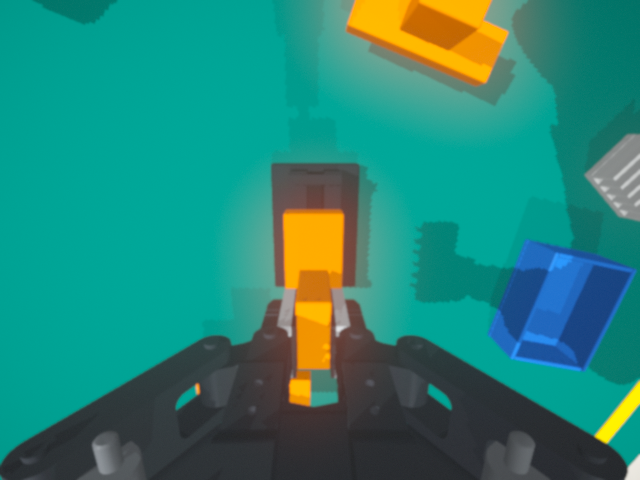

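The strip is held square. Its fin is between the pads at (315,335) and its far body end's top edge is at row ~209, columns 284–344. I'll measure the in-hand offset from that edge, then feel for the slots.

```bash
cat >> h.py <<'E'
JC=np.array([.47370,.19722]); JYAW=-.1232; JY=np.array([-np.sin(JYAW),np.cos(JYAW)]); JX=np.array([np.cos(JYAW),np.sin(JYAW)])
def jp(y,z,x=0): return [*(JC+JY*y+JX*x),z]
def F(n=6):
    f=[]
    for _ in range(n): f.append(sense()['ft_force']); dwell(.01)
    f=np.mean(f,0); return np.array([JX@f[:2],JY@f[:2],f[2]])
def jy(): p=np.array(sense()['position']); return np.array([JX@(p[:2]-JC),JY@(p[:2]-JC),p[2]])*1000
E
python3 - <<'E'
from h import *
w=cam('wrist'); p=np.array(sense()['position']); a=.388; zs=p[2]-.0358
Y=np.array([-np.sin(a),np.cos(a)]);X=np.array([np.cos(a),np.sin(a)])
g=orange(w)[190:240,295:330].mean(1); print('edge row',190+np.argmax(g>.5))
r=190+np.argmax(g>.5)-.5
for uv,z,e in (((314,r),zs+.012,42),((314,301),zs+.048,15)):
    q=atz(w,[uv],z)[0][:2]-p[:2]; print('x',X@q*1e3,'y',Y@q*1e3,'off',Y@q*1e3-e)
# hover above jig
reach(jp(-.0045,.19),ori(JYAW)); servo_line(jp(-.0045,.118),rate=.1); dwell(.4)
print(F(15),jy(),sense()['t']); print(F(15))
w=cam('wrist'); save(w,'w6.png'); print(sense()['eef_rot'],ori(JYAW))
E
```

```text
edge row 209
x 0.18604312757142558 y 44.758123776377836 off 2.758123776377836
x 0.15615377041219383 y 16.01049493818909 off 1.0104949381890904
[ 0.0375149   0.02674218 -1.42079208] [ 2.63841524e-02 -4.43855881e+00  1.18115929e+02] 14.6
[ 0.1422508   0.10509383 -1.21569735]
[-2.35390147e+00 -2.08050332e+00  6.45206235e-05] [2.35398237 2.08047384 0.        ]
```

View pics/w6.png

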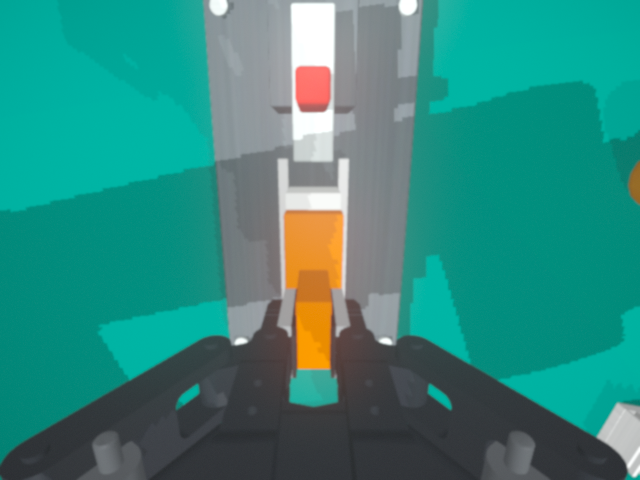

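The held strip hovers over the socket and covers its slots. The socket's +y end shows at row ~187 and the strip's end edge at row ~209. I'll compare the two edges in this one picture.

```bash
python3 - <<'E'
from h import *
w=cam('wrist'); z=sense()['position'][2]-.0358
col=w['img'][175:220,300:328].mean(1); d=np.abs(np.diff(col.sum(1))); print([(175+i,round(d[i])) for i in np.argsort(d)[-6:]])
J=lambda uv,z:(JY@(atz(w,[uv],z)[0][:2]-JC))*1e3
print('TCP',jy())
for r in (185.5,186.5,187.5): print('sock centre',r,J((314,r),.052)-47)
for r in (208.5,209.5): print('strip centre',r,J((314,r),z+.012)-42)
print('fin', J((314,300.5),z+.048)-15)
h=cv2.cvtColor(w['img'],cv2.COLOR_RGB2HSV); 
m=((h[...,0]<4)|(h[...,0]>175))&(h[...,1]>150)&(h[...,2]>200); yy,xx=np.nonzero(m[60:112,280:345]); print(yy.min()+60,yy.max()+60)
# handle top far edge (y=+97, z=.106)
print('handle far edge',J((314,yy.min()+59.5),.106))
E
```

```text
[(np.int64(192), 51), (np.int64(185), 59), (np.int64(208), 61), (np.int64(186), 66), (np.int64(210), 100), (np.int64(209), 110)]
TCP [-3.57233628e-02 -4.49042102e+00  1.17990093e+02]
sock centre 185.5 -0.8725316565518568
sock centre 186.5 -1.4416156540111729
sock centre 187.5 -2.011625896808681
strip centre 208.5 -1.7118995684657605
strip centre 209.5 -2.1728512430897737
fin -3.2582155609023076
83 102
handle far edge 90.85556062100304
```

Allowing for the visible end walls, the socket's centre is at about y −4.7 and the strip's at about −3.7 with the TCP at −4.5. So I'll aim the TCP at −5.5 and feel downward.

```bash
cat >> h.py <<'E'
def down(y,z0,z1,lim,step=.0005,x=0,rate=.02):
    z=z0
    while z>z1+1e-9:
        z=max(z-step,z1); servo_line(jp(y,z,x),rate=rate); f=F(2)-BASE
        if f[2]>lim: break
    return z,f
BASE=np.zeros(3)
E
python3 - <<'E'
import h; from h import *
y=-.0055
servo_line(jp(y,.112),rate=.05); dwell(.2); h.BASE=F(20); np.save('base.npy',h.BASE); print(h.BASE,sense()['t'])
z,f=down(y,.112,.0985,3.0); print(z,f,jy(),sense()['t'])
E
```

```text
[-0.04404037  0.02948849 -1.44472004] 15.4667
0.0985 [-0.34470738 -0.04963555 -0.14409515] [-2.75940023e-02 -5.51149898e+00  9.84557978e+01] 22.6667
```

The blades went about 9 mm into the slots with no force. Pressing on to home, with a force limit.

```bash
python3 - <<'E'
import h; from h import *
h.BASE=np.load('base.npy'); y=-.0055; z=.0985
for zt in [.096,.094,.093,.092,.091,.090,.089,.0885,.088,.0877,.0874,.0871,.0868,.0865]:
    servo_line(jp(y,zt),rate=.015); f=F(2)-h.BASE; print(zt,np.round(f,1),np.round(jy(),2),round(sense()['opening'],4))
    if f[2]>14: break
print(sense()['t'])
E
```

```text
0.096 [-0.1 -0.   0.7] [-0.17 -5.58 95.79] 0.0133
0.094 [-0.6 -0.4  0.3] [-4.000e-02 -5.520e+00  9.392e+01] 0.0129
0.093 [-1.4  0.   5.1] [ 0.13 -5.44 93.46] 0.0133
0.092 [-2.3 -1.6  6.7] [ 0.14 -5.44 92.56] 0.0133
0.091 [-1.5 -0.5  6.4] [ 0.14 -5.44 91.5 ] 0.013
0.09 [-1.9 -1.2  5.8] [ 0.16 -5.44 90.48] 0.0132
0.089 [-2.3 -1.1  6.3] [ 0.13 -5.44 89.43] 0.0132
0.0885 [-1.7 -1.   6.6] [ 0.14 -5.45 88.94] 0.0134
0.088 [-1.8 -0.8  6.3] [ 0.15 -5.44 88.46] 0.0131
0.0877 [-1.5 -1.1  6.6] [ 0.13 -5.45 88.15] 0.0129
0.0874 [-2.1 -0.9  6.5] [ 0.14 -5.45 87.83] 0.0132
0.0871 [-2.6 -0.9  9.3] [ 0.14 -5.45 87.76] 0.0131
0.0868 [-2.7 -1.8  9.6] [ 0.16 -5.43 87.76] 0.0131
0.0865 [-3.6 -1.7 10.8] [ 0.2  -5.43 87.76] 0.0132
26.5
```

The hard stop is at TCP z = 87.76 mm, and 87.8 is expected for home, at about 10 N. I'll give it a slight final press, release, and go for the bolt.

```bash
python3 - <<'E'
import h; from h import *
h.BASE=np.load('base.npy'); y=-.0055
for zt in (.0860,.0855):
    servo_line(jp(y,zt),rate=.015); f=F(2)-h.BASE; print(zt,np.round(f,1),np.round(jy(),2))
    if f[2]>14: break
servo_line(jp(y,.0878),rate=.02); grip(.04,30); servo_line(jp(y,.16),rate=.12)
w=cam('wrist'); save(w,'w7.png')
m=orange(w).astype(np.uint8); n,l,st,ce=cv2.connectedComponentsWithStats(m); u=proj(w,[jp(-.0047,.07)])[0]
i=min((i for i in range(1,n) if st[i,4]>300),key=lambda i:np.hypot(*(ce[i]-u))); v=fit(w,l==i,STRIP,[*jp(-.0047,0)[:2],JYAW],.052); print('strip',v,'jig y',JY@(v[0][:2]-JC),sense()['t'])
servo_line(jp(.090,.16),rate=.2); dwell(.2); b=F(10)
servo_line(jp(.090,.096),rate=.1); print('down',F(2)-b)
grip(0,30); s=sense(); print(s['opening'],s['gripper_force'],F(3)-b,jy(),s['t'])
E
```

```text
0.086 [-5.2 -2.1 13.9] [ 0.19 -5.41 87.7 ]
0.0855 [-6.6 -2.8 16.9] [ 0.22 -5.41 87.7 ]
strip (array([ 0.47428555,  0.19117679, -0.12149524]), np.float64(506.2235294117647), np.int64(4191)) jig y -0.00592545085610105 28.475
down [0.66828809 0.44082248 0.53694   ]
0.013466034041389564 31.694035828113556 [-3.07987335 -0.36960986  5.67988728] [-0.1820779  90.44476227 97.08565239] 30.5333
```

View pics/w7.png

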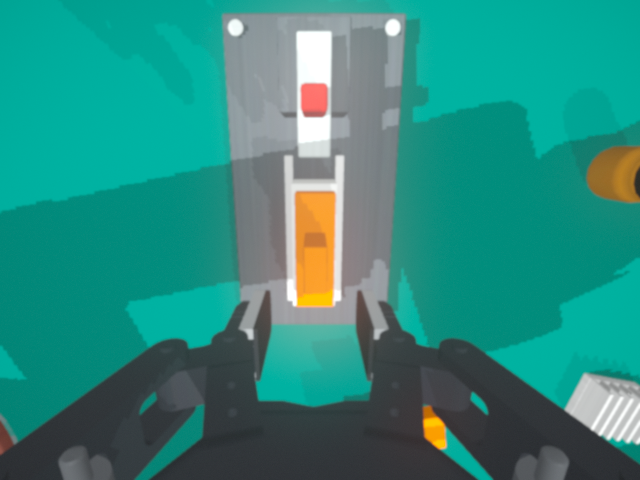

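The strip sits squarely in the socket at (315,248), released, and the handle is at (314,98), now gripped. Dragging the bolt across.

```bash
python3 - <<'E'
from h import *
b=F(4); print(b); z=sense()['position'][2]
for y in (.085,.080,.075,.070,.066,.062,.060,.059,.058,.057,.056,.055,.054):
    servo_line(jp(y,.0965),rate=.04); f=F(2)-b; print(y,np.round(f,1),np.round(jy(),2))
    if abs(f[1])>14: break
print(sense()['opening'])
E
```

```text
[-3.62159905 -0.04313202  5.83145362]
0.085 [-0.9  1.2 -0.5] [-0.15 85.37 97.11]
0.08 [-1.2  1.2  0.3] [-0.15 80.26 97.11]
0.075 [-0.5  1.1  0.3] [-0.18 75.22 97.09]
0.07 [-0.6  0.6 -0.1] [-0.15 70.19 97.09]
0.066 [-0.5  1.   0.1] [-0.15 66.24 97.09]
0.062 [-0.2  0.9  0.7] [-0.15 62.24 97.09]
0.06 [-0.7  1.  -0.3] [-0.17 60.39 97.09]
0.059 [-0.8  1.5  0.5] [-0.19 59.51 97.07]
0.058 [-1.6  2.7 -0. ] [-0.16 58.56 97.1 ]
0.057 [-0.8  4.9 -1.4] [-0.13 58.36 97.13]
0.056 [-0.3  7.4 -1.8] [-0.16 58.31 97.16]
0.055 [-1.8 10.3 -3.1] [-0.16 58.24 97.15]
0.054 [-0.9 13.5 -4.4] [-0.14 58.18 97.17]
0.013387087183446592
```

```bash
python3 - <<'E'
from h import *
servo_line(jp(.0578,.0968),rate=.03); grip(.05); servo_line(jp(.058,.20),rate=.15); servo_line(jp(-.02,.22),rate=.2)
w=cam('wrist'); save(w,'w8.png'); print(sense()['t'])
uv=proj(w,[jp(.058,.106),jp(.090,.106)]);print('expected handle closed/open',uv)
E
```

```text
36.3167
expected handle closed/open [[313.18432022 138.05822127]
 [313.10937841  87.66838147]]
```

View pics/w8.png

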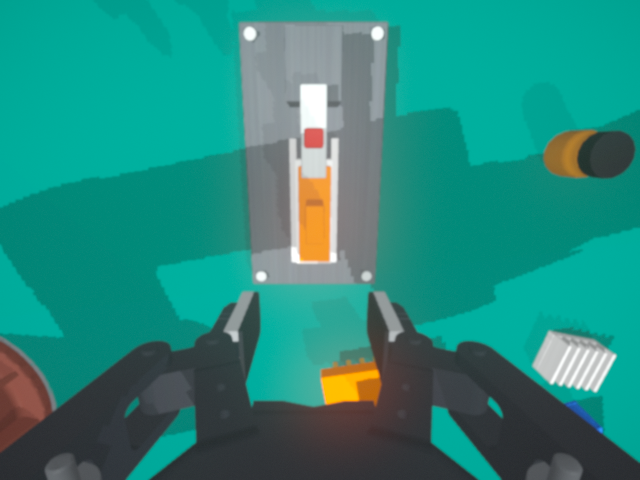

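The handle is at (313,138), exactly where it should be when closed. The tongue covers the strip's end at (314,170), the strip is seated, and the jar and heat sink are undisturbed.

```bash
python3 -c "
from cell import *
print(sign_off())"
```

```text
the job is handed in; nothing more can be done
None
```

The 84 mm strip is fully home in the socket (at most about 17 N of push), the lock bolt is all the way across over its end, the gripper has let go and is clear, and the job was handed in at about 36 s.

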